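Spin the loose wing nut of the ham mould home

ROBOT

A 7-joint arm with a two-finger parallel gripper is mounted at the origin on a cart in front of the work surface, level with it; the furniture and walls round the work are solid. World frame = base frame: x ahead of the robot, y to its left, z up, the work surface at z = 0. Lengths are in m, angles in rad, forces in N, time in s.
With the tool pointing down it reaches from about 0.4 to 0.85 m from the base axis. Payload 4.4 kg.
Tool frame: the origin (TCP) lies midway between the tips of the shut fingers; the grasp point (between the pads) lies 19 mm behind it; z points along the fingers, y is the line along which they close (so a half turn about z gives the same grasp; the last joint's range is limited). The gripper opens to 94 mm and grips with 3 to 60 N. Pads are 16 mm wide; open, the fingers measure 119 mm over their backs; the gripper's body (75 mm by 177 mm) begins 78 mm behind the grasp point.
Start: joints at [-1.243, 0.628, 0.038, 1.517, -0.027, 0.996, -0.02], TCP at [0.249, 0.6, 0.205] pointing down, gripper open.
Joint ranges: [-3.06, 3.06], [-0.37, 2.12], [-1.25, 1.32], [0.18, 2.47], [-1.1, 4.24], [0.23, 1.98], [-2.94, 2.94]. Speed limits (rad/s): [2.57, 2.57, 3.14, 3.14, 3.14, 3.14, 3.14].

INTERFACE

Orientations are given as a rotation vector (axis times angle).
In Python, from rig import status, imaging, close_job gives the robot as it stands.
- The arm moves only by the shell command python3 -m inch 'ROWS' [OPENING]. ROWS is JSON, a list of rows, each an object with "slide": the shift along the tool's x, y, z in m, a list of three; "angular": the turn, a rotation vector about the tool's x, y, z in rad, a list of three. In form: [{"slide": [dx, dy, dz], "angular": [rx, ry, rz]}, ...]. A call has 1 to 20 rows; each row is the pose to reach, as a shift and turn from the pose commanded when the call began, along the tool's axes at that moment; what a row does not reach only later rows make up. A row lasts 1/10 s, in which the tool goes at most 50 mm and 8.59 degrees, less where a joint would pass 70% of its speed; a pose out of reach is approached as far as the arm can. A call with a gripper value outside its range is refused whole. OPENING is the gripper's target within -1 to 1 (fully open at 1, half-way at 0, shut at -1), set as the call begins (- or left out, the last holds). The fingers move at their own pace and stop on an object; the grip force is fixed at half the most. Time passes only in rows, so rows that repeat a pose let the fingers close. It gives the time, the measured TCP pose, the force, the opening and the grip force at its end, in the units of the state.
- status.sense(): the state, without advancing time (a new reading comes with each control period).
- imaging.grab_frame(name): name is "scene" or "top" or "wrist"; returns (picture, depth): 384x512x3 uint8, red, green, blue; 384x512 float32, m along the optical axis (not along the pixel's ray), 0 where there is no reading.
- imaging.camera_params(name): a dict with "fx", "fy", "cx", "cy" (pixels), "k1" (the pictures are not rectified: a ray, as slopes to the right and down, at radius r is drawn at 1 + k1 r^2 times it, then the intrinsics apply), "camera_from_world" (4x4, takes a point from world to camera coordinates). Camera axes: x right, y up, looking along -z (the intrinsics and any distortion apply to the point x, -y, -z); pixel columns grow to the right and rows downward; lengths in m; the calibration is good to about 2 mm. A picture is of the moment at which its call begins: read the wrist's pose just before it. camera_params takes no time and is no camera call; for the wrist camera it gives the pose at the moment of the call.
- close_job(): hands the job in; it is judged then, once.
Trained networks look in the newest picture that a camera, given by its name, has taken for a name from the list of things; names that differ only in an ending like _2 or _b are one class to them, and where a whole thing is asked for, a point or a joint stands for the part that bears it (a point fixed in the world has none). Each returns a list of dicts, best first, with "confidence" (0 to 1); they miss things now and then, are a little off and sometimes report something else, mostly with a low value. They report only what shows in the picture. A call takes as long as a camera call.
- imaging.find_in(camera, name): "extent" ([left, top, right, bottom] in pixels, round what is visible of it).
- imaging.cut_out(camera, name): "mask" (384x512 bool, what is visible of it) and "extent" ([left, top, right, bottom] in pixels, round what is visible of it).
The state is a dict: "time_s": time; "joint_pos": joint angles; "qvel": joint speeds; "tau": joint torques, N m; "eef_pos": TCP position; "tcp_rot": TCP orientation; "force": force on the tool from outside, world axes, zero at the start; "torque": the same for the moment, N m; "gripper_width": opening from 0.0 (shut) to 1.0 (fully open); "grip_force": force on a finger pad.
Only numpy, scipy, OpenCV 4.12 (cv2) and the standard library are available. Lean on these libraries where they do the work, as an engineer would, in place of code of your own. Each camera call takes 0.05 s, during which the arm holds its last target. There are 200 camera calls.

TASK

The lid of the steel ham mould is clamped by two wing nuts; one is already tight, the other still stands up off its washer. Push the wings of the loose one round clockwise (seen from above) with the fingertips, stroke after stroke, until it is fully home and stops firmly; do not pinch the nut, do not loosen the tight one, and leave the mug, spice shakers, fork and bowl where they are.

Things in the scene. Friction and masses are not known exactly. Their poses are not given: they have to be found in the camera images.
- mould: steel ham mould: closed box 86x176 mm, 100 mm high to its lid's top, long side along its own y, origin at the centre of its underside; heavy, it does not shift. At 62 mm either side of centre along y a stud rises 36 mm above the lid through a 3 mm washer and carries a brass wing nut; which one is loose varies.
- loose_drive: loose wing nut: the half of its wings' thickness pushed when tightening (+y face of its +x wing, -y face of its -x wing). Origin on the screw axis under the hub, 103 mm above the worktop when home, 1 mm higher per rad to go; z up, x along the wings, turns with the nut. Hub 19 mm across, 14 high; wings 6 mm thick, reach 34 mm from the axis, outer ends 11 to 34 mm above the origin.
- loose_rear: the other half of the loose nut's wings: the faces that lead when it turns clockwise. Same frame as loose_drive. Pressing drive and rear faces together counts as pinching.
- tight_drive: the same part of the other wing nut (same sizes and frame), which is already tight on its washer, its underside 103 mm above the worktop; leave it alone.
- loose_nut (a joint): turn of the loose nut in rad, growing clockwise seen from above (tightening); it goes home against its washer and stops firmly at 9.42. Each radian lowers it 1 mm (6 mm a turn). It starts 0.7 to 1.3 turns short of home, runs with a light friction of 0.03 N m and stays where it is left.
- tight_nut (a joint): turn of the tight nut in rad, same sense: home at 9.42; very stiff (0.5 N m).
- mug: white mug with dots, 78x114x93 mm, origin at the centre of its underside; a bystander
- spice_1: spice shaker with red cap, 45x45x106 mm, origin under its centre; a bystander
- spice_2: second spice shaker with red cap, 45x45x106 mm, origin under its centre; a bystander
- fork: metal fork lying on the worktop in front of the mould, 193x26x15 mm; a bystander
- bowl: green bowl 115 mm across, 59 mm high, behind the mould under the wall cabinet; a bystander

How it is judged:
By the outcome, as a careful person would: the job done as asked, in the order asked, and still so for the second after the job is handed in, with the robot touching nothing.
It also fails if it takes over 64 s, if anything falls off the work surface, if the arm or the gripper's body presses on something with over 40 N, if the wrist force passes 120 N, or if a joint passes its speed limit or range.

## Working session

There is one attempt and no reset: what is moved stays moved. The work goes in short steps, Python scripts to look and compute and a shell command to move; the robot and the scene stay as the last step left them, time stands still between calls to the robot, and variables do not carry over. Pictures are saved under pics/ and viewed, at most 10 in all, crops included, and the job is handed in when it is done.

```bash
ls; mkdir -p pics; cat > h.py <<'E'
import numpy as np, cv2
from rig import status, imaging
from scipy.spatial.transform import Rotation as R
def grab(n,save=None):
    p=imaging.camera_params(n); im,d=imaging.grab_frame(n)
    if save: cv2.imwrite('pics/'+save,im[:,:,::-1])
    return im,d,p
def world(p,u,v,d):
    u=np.asarray(u,float);v=np.asarray(v,float);d=np.asarray(d,float)
    xd=(u-p['cx'])/p['fx'];yd=(v-p['cy'])/p['fy'];x,y=xd.copy(),yd.copy()
    for _ in range(10):
        s=1+p['k1']*(x*x+y*y);x=xd/s;y=yd/s
    c=np.stack([x*d,-y*d,-d,np.ones_like(d)],-1)
    return (c@np.linalg.inv(np.array(p['camera_from_world'])).T)[...,:3]
def cloud(p,d):
    v,u=np.mgrid[0:384,0:512]; return world(p,u,v,d)
E
cat > a.py <<'E'
from h import *
s=status.sense();print({k:np.round(v,3) for k,v in s.items()})
ims=[]
for n in ['top','scene']:
    im,d,p=grab(n); np.savez(n+'.npz',im=im,d=d); ims.append(im)
    W=cloud(p,d)
    for o in ['mould','loose_drive','tight_drive','mug','spice_1','fork','bowl']:
        for r in imaging.cut_out(n,o)[:3]:
            m=r['mask']&(d>0)
            if m.sum()<3: print(n,o,'few');continue
            w=W[m]; print(n,o,round(r['confidence'],2),np.round(r['extent']),'med',np.round(np.median(w,0),3),'5%',np.round(np.percentile(w,5,0),3),'95%',np.round(np.percentile(w,95,0),3))
cv2.imwrite('pics/a.png',cv2.resize(ims[0],(800,600))[:,:,::-1]);cv2.imwrite('pics/b.png',cv2.resize(ims[1],(800,600))[:,:,::-1])
E
python3 a.py
```

```text
pics
{'time_s': np.float64(0.0), 'joint_pos': array([-1.243,  0.629,  0.038,  1.518, -0.027,  0.996, -0.02 ]), 'qvel': array([ 0.001, -0.002, -0.001,  0.001, -0.001,  0.001,  0.001]), 'tau': array([ 1.0000e-03, -5.4973e+01,  1.1440e+00, -1.8663e+01, -5.2000e-02,
        2.4000e-02,  0.0000e+00]), 'eef_pos': array([0.249, 0.6  , 0.205]), 'tcp_rot': array([-6.150e-01, -3.081e+00,  3.000e-03]), 'force': array([-0.693, -0.106, -0.958]), 'torque': array([-0.027,  0.042, -0.001]), 'grip_force': np.float64(0.0), 'gripper_width': np.float64(1.0)}
top mould 0.84 [248. 217. 338. 266.] med [ 0.46  -0.153  0.1  ] 5% [ 0.421 -0.233  0.097] 95% [ 0.5   -0.075  0.102]
top tight_drive 0.52 [325. 226. 326. 231.] med [ 0.486 -0.223  0.134] 5% [ 0.482 -0.224  0.126] 95% [ 0.49  -0.22   0.136]
top mug 0.71 [242. 168. 291. 208.] med [ 0.578 -0.088  0.056] 5% [ 0.543 -0.138  0.039] 95% [ 0.612 -0.053  0.092]
top spice_1 0.95 [293. 171. 311. 196.] med [ 0.585 -0.178  0.105] 5% [ 0.568 -0.197  0.017] 95% [ 0.608 -0.162  0.108]
top spice_1 0.86 [321. 168. 347. 192.] med [ 0.59  -0.249  0.104] 5% [ 0.574 -0.2
[... 516 characters left out ...]
g 0.8 [247. 175. 287. 230.] med [ 0.574 -0.077  0.061] 5% [ 0.541 -0.122  0.013] 95% [ 0.613 -0.047  0.093]
scene spice_1 0.91 [291. 144. 312. 180.] med [ 0.584 -0.242  0.079] 5% [ 0.573 -0.274  0.004] 95% [ 0.613 -0.233  0.109]
scene spice_1 0.57 [276. 157. 296. 201.] med [ 0.577 -0.172  0.087] 5% [ 0.568 -0.193  0.013] 95% [ 0.603 -0.162  0.109]
scene fork 0.54 [337. 210. 374. 268.] med [ 0.379 -0.114  0.005] 5% [ 0.364 -0.236  0.001] 95% [ 0.391 -0.075  0.015]
scene bowl 0.89 [160. 174. 206. 215.] med [ 0.775 -0.005  0.036] 5% [ 0.705 -0.047  0.011] 95% [0.812 0.058 0.059]
scene bowl 0.74 [248. 175. 288. 229.] med [ 0.574 -0.079  0.061] 5% [ 0.541 -0.124  0.013] 95% [ 0.613 -0.047  0.093]
```

```bash
python3 - <<'E'
from h import *
t=np.load('top.npz')['im'];s=np.load('scene.npz')['im']
a=cv2.resize(t[150:300,190:390],(800,600),interpolation=cv2.INTER_CUBIC);cv2.imwrite('pics/c.png',a[:,:,::-1])
for n in ['top','scene']:
    p=imaging.camera_params(n);d=np.load(n+'.npz')['d'];W=cloud(p,d);print(n,p['fx'],np.linalg.inv(np.array(p['camera_from_world']))[:3,3])
    m=(W[...,2]>.108)&(W[...,0]>.4)&(W[...,0]<.53)&(W[...,1]>-.27)&(W[...,1]<-.04)
    for q in sorted(W[m].tolist(),key=lambda q:q[1]): print(np.round(q,3),end=' ')
    print()
    if n=='top':
        l=(abs(W[...,2]-.1)<.004)&(W[...,0]>.4)&(W[...,0]<.53)&(W[...,1]>-.27)&(W[...,1]<-.04)
        print(cv2.minAreaRect((W[l][:,:2]*1000).astype(np.float32)))
E
```

```text
top 405.5968554761974 [ 0.46240432 -0.09175348  0.95505866]
[ 0.494 -0.23   0.128] [ 0.491 -0.229  0.13 ] [ 0.487 -0.228  0.135] [ 0.489 -0.228  0.137] [ 0.485 -0.228  0.136] [ 0.494 -0.227  0.132] [ 0.491 -0.227  0.133] [ 0.489 -0.227  0.134] [ 0.483 -0.226  0.135] [ 0.481 -0.226  0.135] [ 0.487 -0.226  0.137] [ 0.485 -0.226  0.137] [ 0.479 -0.226  0.136] [ 0.494 -0.226  0.128] [ 0.491 -0.225  0.134] [ 0.492 -0.224  0.122] [ 0.489 -0.224  0.134] [ 0.477 -0.224  0.132] [ 0.487 -0.224  0.135] [ 0.475 -0.224  0.133] [ 0.481 -0.224  0.135] [ 0.479 -0.224  0.135] [ 0.483 -0.224  0.136] [ 0.49  -0.224  0.125] [ 0.485 -0.224  0.138] [ 0.488 -0.223  0.13 ] [ 0.488 -0.223  0.117] [ 0.473 -0.223  0.127] [ 0.485 -0.222  0.134] [ 0.468 -0.222  0.117] [ 0.486 -0.222  0.122] [ 0.477 -0.222  0.133] [ 0.47  -0.222  0.119] [ 0.475 -0.222  0.133] [ 0.479 -0.222  0.134] [ 0.481 -0.222  0.136] [ 0.483 -0.222  0.136] [ 0.472 -0.222  0.121] [ 0.484 -0.221  0.126] [ 0.474 -0.221  0.127] [ 0.478 -0.22   0.131] [ 0.482 -0.22   0.121] [ 0.48 -0.22  0.12] [ 0.479 -0.22   0.134] [ 0.475 -0.22   0.133] [ 0.47  
[... 28225 characters left out ...]
68  0.135] [ 0.467 -0.067  0.124] [ 0.475 -0.067  0.139] [ 0.469 -0.067  0.124] [ 0.47  -0.067  0.134] [ 0.473 -0.067  0.141] [ 0.467 -0.066  0.133] [ 0.47  -0.066  0.141] [ 0.467 -0.066  0.142] [ 0.469 -0.065  0.133] [ 0.472 -0.065  0.14 ] [ 0.474 -0.065  0.139] [ 0.469 -0.065  0.144] [ 0.47  -0.065  0.125] [ 0.47  -0.064  0.13 ] [ 0.469 -0.064  0.14 ] [ 0.47  -0.064  0.133] [ 0.475 -0.064  0.133] [ 0.47  -0.064  0.128] [ 0.47  -0.064  0.136] [ 0.475 -0.064  0.139] [ 0.475 -0.064  0.136] [ 0.468 -0.064  0.132] [ 0.47  -0.064  0.139] [ 0.474 -0.063  0.129] [ 0.472 -0.062  0.139] [ 0.472 -0.062  0.137] [ 0.474 -0.062  0.133] [ 0.471 -0.062  0.132] [ 0.471 -0.061  0.135] [ 0.47  -0.06   0.131]
```

View pics/b.png

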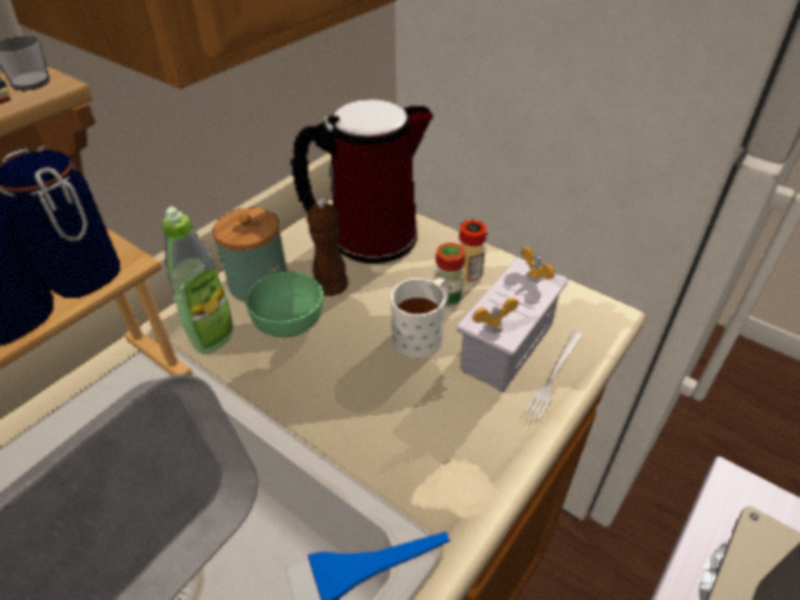

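```bash
sleep 0
```

```text
(no output)
```

View pics/c.png

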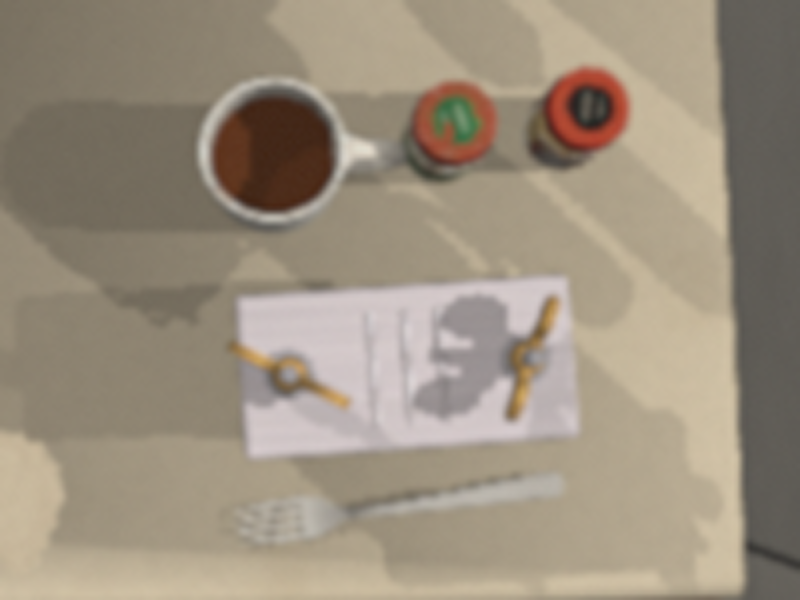

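The top crop shows the loose nut on the left, at crop pixel (289,373), axis about (0.457, -0.090). Its wing tops stand at 142 mm against 137 mm on the right (tight) nut at (530,357), so about 5 rad remain. The mug and shakers are behind the mould and the fork is in front. I'll straddle the nut with half-open fingers and turn the tool, so both fingers push drive faces only.

```bash
cat > go.py <<'E'
import sys
from h import *
# x y z azimuth(deg of tool y axis)
t=np.array(list(map(float,sys.argv[1:4])));az=np.radians(float(sys.argv[4]))
s=status.sense();C=R.from_rotvec(s['tcp_rot']);M=C.as_matrix()
y=np.array([np.cos(az),np.sin(az),0]);z=np.array([0,0,-1.]);T=R.from_matrix(np.stack([np.cross(y,z),y,z],1))
print('slide',np.round(M.T@(t-s['eef_pos']),4),'ang',np.round((C.inv()*T).as_rotvec(),3),'az now',np.round(np.degrees(np.arctan2(M[1,1],M[0,1])),1),'J',np.round(s['joint_pos'],2),'p',np.round(s['eef_pos'],4),'F',np.round(s['force'],1),'T',np.round(s['torque'],2),'w',round(float(s['gripper_width']),3),'t',round(float(s['time_s']),1))
E
python3 go.py .43 .22 .205 85; python3 go.py .457 -.0905 .19 111.5
```

```text
slide [-0.3127 -0.2819  0.0005] ang [ 0.    -0.    -0.307] az now 67.4 J [-1.24  0.63  0.04  1.52 -0.03  1.   -0.02] p [0.2494 0.6003 0.2055] F [0.4 0.  0.1] T [ 0.05 -0.01 -0.02] w 0.998 t 0.8
slide [-0.4568 -0.5582  0.0155] ang [ 0.    -0.    -0.769] az now 67.4 J [-1.24  0.63  0.04  1.52 -0.03  1.   -0.02] p [0.2494 0.6003 0.2055] F [0.4 0.  0.1] T [ 0.05 -0.01 -0.02] w 0.998 t 0.8
```

```bash
python3 -m inch '[{"slide":[-0.07,-0.06,0],"angular":[0,0,-0.06]},{"slide":[-0.15,-0.14,0],"angular":[0,0,-0.15]},{"slide":[-0.23,-0.21,0],"angular":[0,0,-0.22]},{"slide":[-0.313,-0.282,0],"angular":[0,0,-0.307]},{"slide":[-0.313,-0.282,0],"angular":[0,0,-0.307]},{"slide":[-0.313,-0.282,0],"angular":[0,0,-0.307]},{"slide":[-0.313,-0.282,0],"angular":[0,0,-0.307]},{"slide":[-0.313,-0.282,0],"angular":[0,0,-0.307]},{"slide":[-0.313,-0.282,0],"angular":[0,0,-0.307]},{"slide":[-0.457,-0.558,0.015],"angular":[0,0,-0.769]},{"slide":[-0.457,-0.558,0.015],"angular":[0,0,-0.769]},{"slide":[-0.457,-0.558,0.015],"angular":[0,0,-0.769]},{"slide":[-0.457,-0.558,0.015],"angular":[0,0,-0.769]},{"slide":[-0.457,-0.558,0.015],"angular":[0,0,-0.769]},{"slide":[-0.457,-0.558,0.015],"angular":[0,0,-0.769]},{"slide":[-0.457,-0.558,0.015],"angular":[0,0,-0.769]},{"slide":[-0.457,-0.558,0.015],"angular":[0,0,-0.769]},{"slide":[-0.457,-0.558,0.015],"angular":[0,0,-0.769]}]' -0.1; python3 go.py .457 -.0905 .116 111.5
```

```text
time_s: 2.6
eef_pos: [0.4573, -0.09, 0.1905]
tcp_rot: [-0.585, 3.086, 0.001]
force: [0.0, 0.3, 0.1]
gripper_width: 0.445
grip_force: 0.0
slide [ 0.0005 -0.0004  0.0745] ang [ 0.001  0.    -0.001] az now 111.5 J [ 0.21  0.39 -0.1   2.03  0.06  0.72  2.02] p [ 0.4573 -0.09    0.1905] F [0.  0.3 0.1] T [0.07 0.07 0.01] w 0.445 t 2.6
```

```bash
cat > look.py <<'E'
import sys
from h import *
im,d,p=grab('wrist',sys.argv[1]); W=cloud(p,d)
# points of wing tops near axis
m=(d>0)&(W[...,2]>.127)&(W[...,2]<.150)&(np.hypot(W[...,0]-.457,W[...,1]+.09)<.042)
q=W[m]; print(len(q))
if len(q)>20:
    r=np.hypot(q[:,0]-.457,q[:,1]+.09); o=q[r>.014]
    c=(q.max(0)+q.min(0))/2; u=np.linalg.svd(o[:,:2]-o[:,:2].mean(0))[2][0]
    e=(o[:,:2]-c[:2])@u; print('bbox c',np.round(c,4),'mean',np.round(o.mean(0),4),'az',np.degrees(np.arctan2(u[1],u[0]))%180,'ext',np.round([e.min(),e.max()],4),'ztop',np.round(np.percentile(o[:,2],[50,90]),4))
E
python3 look.py w1.png
```

```text
640
bbox c [ 0.4569 -0.0923  0.135 ] mean [ 0.4548 -0.0957  0.1378] az 62.253510752053444 ext [-0.0334  0.0335] ztop [0.1391 0.1414]
```

View pics/w1.png

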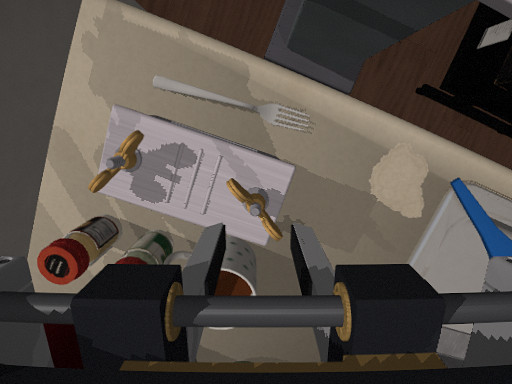

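The wrist view shows both nuts, with the loose one at (255,205). Its axis measures about (0.457, -0.091), wings at 62°, and the open fingers flank it. Now I'll lower the tool and start turning (+tool z is clockwise from above).

```bash
python3 -m inch '[{"slide":[0.001,-0.001,0.03],"angular":[0,0,0]},{"slide":[0.001,-0.001,0.055],"angular":[0,0,0]},{"slide":[0.001,-0.001,0.074],"angular":[0,0,0]},{"slide":[0.001,-0.001,0.074],"angular":[0,0,0]},{"slide":[0.001,-0.001,0.074],"angular":[0,0,0.1]},{"slide":[0.001,-0.001,0.074],"angular":[0,0,0.2]},{"slide":[0.001,-0.001,0.074],"angular":[0,0,0.3]},{"slide":[0.001,-0.001,0.074],"angular":[0,0,0.4]},{"slide":[0.001,-0.001,0.074],"angular":[0,0,0.5]},{"slide":[0.001,-0.001,0.074],"angular":[0,0,0.6]},{"slide":[0.001,-0.001,0.074],"angular":[0,0,0.7]},{"slide":[0.001,-0.001,0.074],"angular":[0,0,0.7]}]'; python3 go.py .457 -.091 .116 30; python3 look.py w2.png
```

```text
time_s: 3.85
eef_pos: [0.4581, -0.0904, 0.1176]
tcp_rot: [0.504, 3.098, 0.001]
force: [1.5, 0.3, 0.6]
gripper_width: 0.453
grip_force: 0.3
slide [ 0.0009 -0.0009  0.0016] ang [0.002 0.002 0.725] az now 71.5 J [ 0.05  0.51  0.12  2.11 -0.12  0.52  1.51] p [ 0.4581 -0.0904  0.1176] F [1.5 0.3 0.6] T [-0.08 -0.2   0.01] w 0.453 t 3.9
2200
bbox c [ 0.4568 -0.0877  0.1385] mean [ 0.4518 -0.0908  0.1384] az 57.209223757963954 ext [-0.0368  0.0282] ztop [0.1391 0.146 ]
```

```bash
python3 -m inch '[{"slide":[0,0,0],"angular":[0,0,0.1]},{"slide":[0,0,0],"angular":[0,0,0.2]},{"slide":[0,0,0],"angular":[0,0,0.3]},{"slide":[0,0,0],"angular":[0,0,0.4]},{"slide":[0,0,0],"angular":[0,0,0.5]},{"slide":[0,0,0],"angular":[0,0,0.6]},{"slide":[0,0,0],"angular":[0,0,0.7]},{"slide":[0,0,0],"angular":[0,0,0.8]},{"slide":[0,0,0],"angular":[0,0,0.9]},{"slide":[0,0,0],"angular":[0,0,1.0]},{"slide":[0,0,0],"angular":[0,0,1.1]},{"slide":[0,0,0],"angular":[0,0,1.2]},{"slide":[0,0,0],"angular":[0,0,1.3]},{"slide":[0,0,0],"angular":[0,0,1.4]},{"slide":[0,0,0],"angular":[0,0,1.5]},{"slide":[0,0,0],"angular":[0,0,1.5]}]'; python3 go.py .457 -.091 .116 -30
python3 - <<'E'
from h import *
im,d,p=grab('top');cv2.imwrite('pics/t2.png',cv2.resize(im[190:290,220:353],(798,600),interpolation=cv2.INTER_CUBIC)[:,:,::-1])
E
```

```text
time_s: 5.5
eef_pos: [0.457, -0.0907, 0.1167]
tcp_rot: [-2.482, -1.925, -0.001]
force: [-0.4, 0.5, 0.5]
gripper_width: 0.449
grip_force: 0.2
slide [-0.0003  0.0001  0.0007] ang [-0.    -0.001  0.272] az now -14.4 J [-0.24  0.58  0.56  2.12 -0.54  0.59  0.45] p [ 0.457  -0.0907  0.1167] F [-0.4  0.5  0.5] T [-0.01 -0.03  0.01] w 0.449 t 5.5
```

```bash
python3 look.py w3.png
```

```text
2047
bbox c [ 0.4579 -0.0892  0.1385] mean [ 0.4552 -0.0846  0.1379] az 155.55648802494403 ext [-0.0358  0.0298] ztop [0.1382 0.1466]
```

View pics/w3.png

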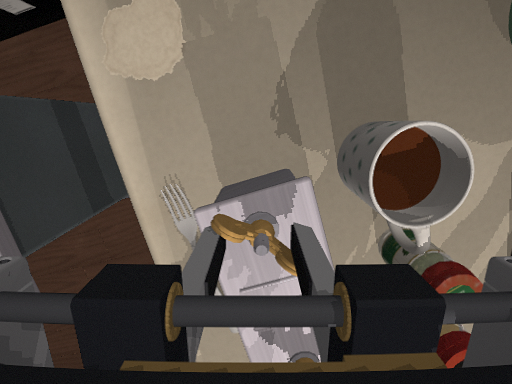

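The wrist view shows the nut at (262,235), turned with the tool. The left finger is on the wing's trailing face and the mug and fork are untouched. I'll keep turning.

```bash
python3 -m inch '[{"slide":[0,0,0],"angular":[0,0,0.1]},{"slide":[0,0,0],"angular":[0,0,0.2]},{"slide":[0,0,0],"angular":[0,0,0.3]},{"slide":[0,0,0],"angular":[0,0,0.4]},{"slide":[0,0,0],"angular":[0,0,0.5]},{"slide":[0,0,0],"angular":[0,0,0.6]},{"slide":[0,0,0],"angular":[0,0,0.7]},{"slide":[0,0,0],"angular":[0,0,0.8]},{"slide":[0,0,0],"angular":[0,0,0.9]},{"slide":[0,0,0],"angular":[0,0,1.0]},{"slide":[0,0,0],"angular":[0,0,1.1]},{"slide":[0,0,0],"angular":[0,0,1.2]},{"slide":[0,0,0],"angular":[0,0,1.3]},{"slide":[0,0,0],"angular":[0,0,1.4]},{"slide":[0,0,0],"angular":[0,0,1.5]},{"slide":[0,0,0],"angular":[0,0,1.5]}]'; python3 go.py .457 -.091 .116 -180
```

```text
time_s: 7.2
eef_pos: [0.4567, -0.0914, 0.1163]
tcp_rot: [-3.129, 0.284, 0.001]
force: [1.1, -0.3, -0.3]
gripper_width: 0.454
grip_force: 0.3
slide [ 0.0002 -0.0005  0.0003] ang [0.00e+00 1.00e-03 1.39e+00] az now -100.4 J [-0.48  0.73  0.98  2.12 -0.9   0.79 -0.66] p [ 0.4567 -0.0914  0.1163] F [ 1.1 -0.3 -0.3] T [-0.01 -0.04  0.05] w 0.454 t 7.2
```

Wrist joints 3 and 5 are nearing their ranges. I'll back off, lift, turn back half a turn and take the next stroke.

```bash
python3 -m inch '[{"slide":[0,0,0],"angular":[0,0,-0.12]},{"slide":[0,0,-0.025],"angular":[0,0,-0.15]},{"slide":[0,0,-0.045],"angular":[0,0,-0.15]},{"slide":[0,0,-0.045],"angular":[0,0,-0.3]},{"slide":[0,0,-0.045],"angular":[0,0,-0.45]},{"slide":[0,0,-0.045],"angular":[0,0,-0.6]},{"slide":[0,0,-0.045],"angular":[0,0,-0.75]},{"slide":[0,0,-0.045],"angular":[0,0,-0.9]},{"slide":[0,0,-0.045],"angular":[0,0,-1.05]},{"slide":[0,0,-0.045],"angular":[0,0,-1.2]},{"slide":[0,0,-0.045],"angular":[0,0,-1.35]},{"slide":[0,0,-0.045],"angular":[0,0,-1.5]},{"slide":[0,0,-0.045],"angular":[0,0,-1.65]},{"slide":[0,0,-0.045],"angular":[0,0,-1.8]},{"slide":[0,0,-0.045],"angular":[0,0,-1.95]},{"slide":[0,0,-0.045],"angular":[0,0,-2.1]},{"slide":[0,0,-0.045],"angular":[0,0,-2.1]}]'; python3 go.py .457 -.091 .161 94; python3 look.py w4.png
```

```text
time_s: 8.9
eef_pos: [0.4564, -0.0916, 0.1617]
tcp_rot: [-1.8, -2.574, -0.001]
force: [-0.2, -0.6, -0.5]
gripper_width: 0.449
grip_force: 0.0
slide [0.0003 0.0008 0.0007] ang [ 1.000e-03 -0.000e+00 -1.291e+00] az now 20.1 J [-0.19  0.47  0.46  2.07 -0.33  0.67  0.84] p [ 0.4564 -0.0916  0.1617] F [-0.2 -0.6 -0.5] T [-0.01  0.05 -0.02] w 0.449 t 8.9
748
bbox c [ 0.4583 -0.0904  0.1336] mean [ 0.4592 -0.0886  0.1349] az 45.64061257948626 ext [-0.0319  0.0312] ztop [0.1362 0.1382]
```

```bash
python3 -m inch '[{"slide":[0,0.001,0],"angular":[0,0,-0.14]},{"slide":[0,0.001,0],"angular":[0,0,-0.29]},{"slide":[0,0.001,0],"angular":[0,0,-0.44]},{"slide":[0,0.001,0],"angular":[0,0,-0.59]},{"slide":[0,0.001,0],"angular":[0,0,-0.74]},{"slide":[0,0.001,0],"angular":[0,0,-0.89]},{"slide":[0,0.001,0],"angular":[0,0,-1.04]},{"slide":[0,0.001,0],"angular":[0,0,-1.19]},{"slide":[0,0.001,0],"angular":[0,0,-1.29]},{"slide":[0,0.001,0],"angular":[0,0,-1.29]},{"slide":[0,0.001,0.025],"angular":[0,0,-1.29]},{"slide":[0,0.001,0.046],"angular":[0,0,-1.29]},{"slide":[0,0.001,0.046],"angular":[0,0,-1.29]}]'; python3 go.py .457 -.091 .116 10
```

```text
time_s: 10.25
eef_pos: [0.4557, -0.091, 0.1136]
tcp_rot: [0.097, -3.135, -0.001]
force: [-0.4, 0.8, 0.6]
gripper_width: 0.452
grip_force: 0.0
slide [-0.0013 -0.     -0.0024] ang [-0.003 -0.005  1.458] az now 93.6 J [ 0.09  0.52  0.07  2.11 -0.07  0.52  1.84] p [ 0.4557 -0.091   0.1136] F [-0.4  0.8  0.6] T [ 0.07  0.05 -0.04] w 0.452 t 10.2
```

```bash
python3 -m inch '[{"slide":[0,0,0],"angular":[0,0,0.1]},{"slide":[0,0,0],"angular":[0,0,0.2]},{"slide":[0,0,0],"angular":[0,0,0.3]},{"slide":[0,0,0],"angular":[0,0,0.4]},{"slide":[0,0,0],"angular":[0,0,0.5]},{"slide":[0,0,0],"angular":[0,0,0.6]},{"slide":[0,0,0],"angular":[0,0,0.7]},{"slide":[0,0,0],"angular":[0,0,0.8]},{"slide":[0,0,0],"angular":[0,0,0.9]},{"slide":[0,0,0],"angular":[0,0,1.0]},{"slide":[0,0,0],"angular":[0,0,1.1]},{"slide":[0,0,0],"angular":[0,0,1.2]},{"slide":[0,0,0],"angular":[0,0,1.3]},{"slide":[0,0,0],"angular":[0,0,1.3]}]'; python3 go.py .457 -.091 .116 -20
```

```text
time_s: 11.65
eef_pos: [0.4584, -0.0914, 0.1163]
tcp_rot: [1.82, 2.559, 0.001]
force: [-0.4, -0.4, 0.7]
gripper_width: 0.449
grip_force: 0.1
slide [ 0.0008 -0.0012  0.0003] ang [0.002 0.    0.683] az now 19.1 J [-0.17  0.56  0.45  2.11 -0.44  0.56  0.93] p [ 0.4584 -0.0914  0.1163] F [-0.4 -0.4  0.7] T [-0.11  0.06  0.01] w 0.449 t 11.7
```

```bash
python3 -m inch '[{"slide":[0,0,0],"angular":[0,0,0.08]},{"slide":[0,0,0],"angular":[0,0,0.16]},{"slide":[0,0,0],"angular":[0,0,0.24]},{"slide":[0,0,0],"angular":[0,0,0.32]},{"slide":[0,0,0],"angular":[0,0,0.4]}]'; python3 go.py .457 -.091 .116 -20|cut -c1-400;  python3 -m inch '[{"slide":[0,0,0],"angular":[0,0,0.08]},{"slide":[0,0,0],"angular":[0,0,0.16]},{"slide":[0,0,0],"angular":[0,0,0.24]}]'; python3 go.py .457 -.091 .116 -20
```

```text
time_s: 12.15
eef_pos: [0.4582, -0.0916, 0.1161]
tcp_rot: [2.293, 2.146, 0.001]
force: [0.6, -1.3, -0.6]
gripper_width: 0.448
grip_force: 0.6
slide [ 0.0005 -0.0012  0.0001] ang [ 0.001 -0.     0.283] az now -3.8 J [-0.25  0.58  0.57  2.11 -0.55  0.59  0.65] p [ 0.4582 -0.0916  0.1161] F [ 0.6 -1.3 -0.6] T [-0.37  0.05  0.04] w 0.448 t 12.2
time_s: 12.45
eef_pos: [0.4581, -0.0913, 0.1161]
tcp_rot: [2.534, 1.857, 0.002]
force: [0.7, 0.0, -0.7]
gripper_width: 0.453
grip_force: 0.6
slide [-0.     -0.0012  0.0001] ang [ 0.001 -0.001  0.043] az now -17.5 J [-0.29  0.6   0.64  2.12 -0.62  0.62  0.48] p [ 0.4581 -0.0913  0.1161] F [ 0.7  0.  -0.7] T [-0.25  0.07 -0.02] w 0.453 t 12.4
```

```bash
for i in 1; do python3 -m inch '[{"slide":[0,0,0],"angular":[0,0,0.08]},{"slide":[0,0,0],"angular":[0,0,0.16]},{"slide":[0,0,0],"angular":[0,0,0.24]}]' >/dev/null; done; python3 go.py .457 -.091 .116 -20;  python3 -m inch '[{"slide":[0,0,0],"angular":[0,0,0.08]},{"slide":[0,0,0],"angular":[0,0,0.16]},{"slide":[0,0,0],"angular":[0,0,0.24]}]' >/dev/null; python3 go.py .457 -.091 .116 -60
```

```text
slide [-0.0005 -0.001   0.    ] ang [ 0.001 -0.001 -0.197] az now -31.3 J [-0.33  0.62  0.7   2.12 -0.68  0.64  0.3 ] p [ 0.4582 -0.0911  0.116 ] F [-0.3 -0.9 -1.5] T [-0.21  0.01  0.03] w 0.449 t 12.8
slide [-0.001  -0.0009 -0.    ] ang [ 0.    -0.002  0.262] az now -45.0 J [-0.37  0.64  0.77  2.12 -0.74  0.67  0.13] p [ 0.4583 -0.0909  0.116 ] F [ 1.3 -0.3 -1.6] T [-0.06 -0.05  0.05] w 0.452 t 13.1
```

```bash
python3 look.py w5.png; python3 -m inch '[{"slide":[0,0,0],"angular":[0,0,0.08]},{"slide":[0,0,0],"angular":[0,0,0.16]},{"slide":[0,0,0],"angular":[0,0,0.24]}]' >/dev/null; python3 go.py .457 -.091 .116 -60;  python3 -m inch '[{"slide":[0,0,0],"angular":[0,0,0.08]},{"slide":[0,0,0],"angular":[0,0,0.16]},{"slide":[0,0,0],"angular":[0,0,0.24]}]' >/dev/null; python3 go.py .457 -.091 .116 -60
```

```text
1910
bbox c [ 0.4617 -0.0885  0.1385] mean [ 0.4598 -0.0856  0.137 ] az 125.83595714829873 ext [-0.0353  0.0305] ztop [0.1357 0.1465]
slide [-0.0015 -0.0007 -0.0001] ang [ 0.    -0.001  0.027] az now -58.5 J [-0.41  0.67  0.84  2.12 -0.79  0.71 -0.05] p [ 0.4586 -0.0908  0.1159] F [ 1.6 -0.4 -1.4] T [-0.15 -0.23  1.41] w 0.454 t 13.4
slide [-0.0018 -0.0003 -0.0001] ang [ 0.001  0.002 -0.196] az now -71.3 J [-0.44  0.7   0.9   2.12 -0.84  0.74 -0.23] p [ 0.4588 -0.0907  0.1159] F [ 2.2 -2.2 -1.3] T [-0.55 -0.12  5.48] w 0.459 t 13.7
```

View pics/w5.png

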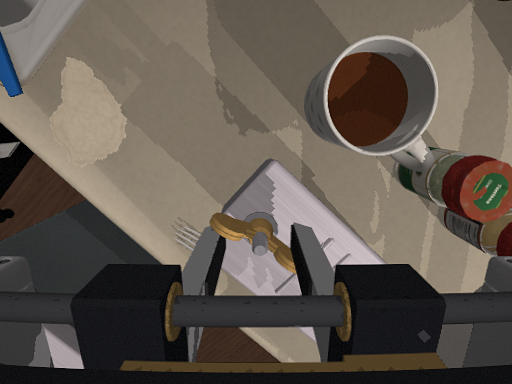

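The wrist torque jumped from about 0 to 1.4 and then 5.5 N m, which is the firm stop. I'll back off gently, lift clear and check the height.

```bash
python3 -m inch '[{"slide":[0,0,0],"angular":[0,0,-0.12]},{"slide":[0,0,0],"angular":[0,0,-0.26]},{"slide":[0,0,0],"angular":[0,0,-0.4]},{"slide":[0,0,0],"angular":[0,0,-0.48]},{"slide":[0,0,0],"angular":[0,0,-0.48]},{"slide":[0,0,-0.03],"angular":[0,0,-0.48]},{"slide":[0,0,-0.07],"angular":[0,0,-0.48]},{"slide":[0,0,-0.07],"angular":[0,0,-0.48]}]'; python3 go.py .457 -.091 .116 -60; python3 look.py w6.png
```

```text
time_s: 14.5
eef_pos: [0.4602, -0.0925, 0.1892]
tcp_rot: [2.899, 1.201, 0.01]
force: [0.2, -0.1, 0.5]
gripper_width: 0.451
grip_force: 0.0
slide [-0.0015 -0.0038  0.0731] ang [ 0.005 -0.005  0.262] az now -45.0 J [-0.48  0.54  0.92  2.04 -0.59  0.83  0.  ] p [ 0.4602 -0.0925  0.1892] F [ 0.2 -0.1  0.5] T [-0.05  0.19 -0.04] w 0.451 t 14.5
544
bbox c [ 0.4577 -0.0914  0.1325] mean [ 0.458  -0.0905  0.1335] az 97.59079977450735 ext [-0.0333  0.033 ] ztop [0.1343 0.1361]
```

View pics/w6.png

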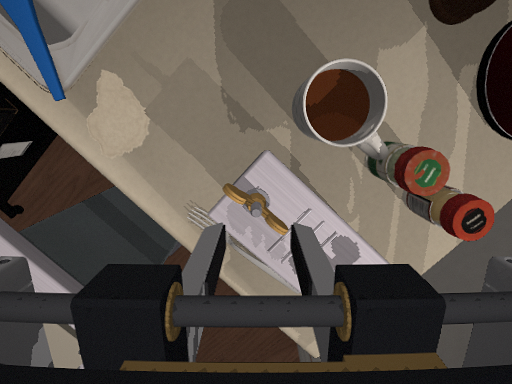

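The wrist view shows the nut at (257,208) with wings at about 98°. It has turned about 5.7 rad in all and dropped 5.3 mm, to a wing-top height of 136 mm. I'll move clear and check both nuts and the bystanders.

```bash
python3 -m inch '[{"slide":[0,0,-0.05],"angular":[0,0,0]},{"slide":[0,0,-0.1],"angular":[0,0,0]},{"slide":[0.06,-0.14,-0.1],"angular":[0,0,0]},{"slide":[0.08,-0.18,-0.1],"angular":[0,0,0]},{"slide":[0.08,-0.18,-0.1],"angular":[0,0,0]},{"slide":[0.08,-0.18,-0.1],"angular":[0,0,0]},{"slide":[0.08,-0.18,-0.1],"angular":[0,0,0]}]'; python3 - <<'E'
from h import *
im,d,p=grab('top');W=cloud(p,d)
cv2.imwrite('pics/f.png',cv2.resize(im[150:300,190:390],(800,600),interpolation=cv2.INTER_CUBIC)[:,:,::-1])
for c in [(.457,-.091),(.463,-.2135)]:
    m=(d>0)&(np.hypot(W[...,0]-c[0],W[...,1]-c[1])<.04)&(W[...,2]>.125)&(W[...,2]<.15)
    r=np.hypot(W[...,0]-c[0],W[...,1]-c[1]);q=W[m&(r>.015)]
    if len(q)<5: print('hidden');continue
    u=np.linalg.svd(q[:,:2]-q[:,:2].mean(0))[2][0];print(len(q),np.percentile(q[:,2],[50,90]).round(4),np.degrees(np.arctan2(u[1],u[0]))%180)
for o in ['mug','spice_1','fork']:
    for r in imaging.cut_out('top',o)[:2]: print(o,np.round(r['extent']),np.round(np.median(W[r['mask']&(d>0)],0),3))
E
```

```text
time_s: 15.25
eef_pos: [0.3829, 0.1002, 0.2838]
tcp_rot: [-2.889, -1.224, 0.007]
force: [0.6, 0.0, -0.5]
gripper_width: 0.45
grip_force: 0.0
53 [0.1352 0.1373] 97.57681061615166
69 [0.134  0.1362] 158.47634554724365
mug [242. 167. 295. 207.] [ 0.579 -0.09   0.056]
spice_1 [322. 167. 345. 192.] [ 0.591 -0.249  0.105]
spice_1 [290. 170. 315. 195.] [ 0.585 -0.18   0.105]
fork [255. 270. 327. 285.] [ 0.381 -0.142  0.004]
```

View pics/f.png

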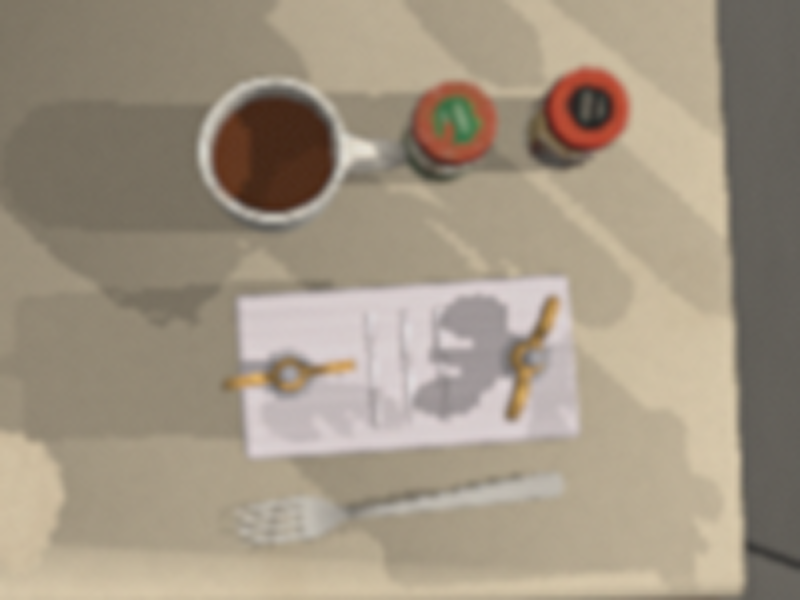

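The final top view shows both nuts level (wing tops about 137 and 136 mm). The tight nut at (530,357) is unchanged, and the mug, shakers and fork are where they were. I'll hand in.

```bash
python3 -c "
from rig import close_job
print(close_job())"
```

```text
the job is handed in; nothing more can be done
None
```

The loose wing nut is home: pushed clockwise about 5.7 rad in two strokes to a firm stop (about 5.5 N m at the wrist). The tight nut, mug, shakers and fork are unmoved in the last picture, the bowl was not re-measured, and the job was handed in at about 15 s.

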